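# Tap the paint jars shut

### The arm

A 6-joint arm with a two-finger parallel gripper is mounted at the origin on the work surface. World frame = base frame: x ahead of the robot, y to its left, z up, the work surface at z = 0. Lengths are in m, angles in degrees, forces in N, time in s.
With the tool pointing down it reaches from about 0.4 to 0.825 m from the base axis. Payload 7 kg.
Tool frame: the origin (TCP) lies at the very end of the fingers, on their centre line; the grasp point (between the pads) lies 19 mm behind it; z points along the fingers, y is the line along which they close (so a half turn about z gives the same grasp; the last joint's range is limited). The gripper opens to 88 mm and grips with 3 to 60 N. Pads are 19 mm wide; open, the fingers measure 130 mm over their backs; the gripper's body (78 mm by 193 mm) begins 47 mm behind the grasp point.
Start: joints at [-57.806, 20.546, 0.682, 0, -70.136, -16.507], TCP at [0.182, -0.65, 0.227] pointing down, gripper open.
Joint ranges: [-176.03, 176.03], [-82.01, 121.73], [-58.28, 71.71], [-173.87, 95.51], [-174.79, -0.11], [-173.66, 173.66]. Speed limits (degrees/s): [136.94, 136.94, 172.46, 180, 180, 180].

### API

Orientations are given as [roll, pitch, yaw] about the fixed x, y, z axes, in that order (R = Rz(yaw) Ry(pitch) Rx(roll)).
In Python, from plant import ctrl gives the robot as it stands.
- The arm moves only by the tool carry_out, never from a script. Its argument "deltas" is a list that holds one entry, the list of rows, each a list of 5 numbers: the shift along the tool's x, y, z scaled (see below), then the turn about the tool's z scaled (see below), then the opening, from -1 (shut) to 1 (fully open). A call has 1 to 5 rows; each row is the pose to reach, as a shift and turn from the pose commanded when the call began, along the tool's axes at that moment, turning the shorter way round; what a row does not reach only later rows make up. The controller multiplies each number of a shift by 20 cm and each number of a turn by 2 pi rad. A row lasts 1/10 s, in which the tool goes at most 50 mm and 8.59 degrees, less where a joint would pass 70% of its speed; a pose out of reach is approached as far as the arm can. A call with a number of a shift or a turn outside -1 to 1 is refused whole. A call with a gripper value outside its range is refused whole. The fingers move at their own pace and stop on an object; the grip force is fixed at half the most. Time passes only in rows, so rows that repeat a pose let the fingers close. It gives the time, the measured TCP pose, the force, the opening and the grip force at its end, in the units of the state.
- ctrl.get_obs(): the state, without advancing time (a new reading comes with each control period).
- ctrl.snapshot(name): name is "side" or "top" or "wrist"; returns a dict with "color" (480x640x3 uint8, red, green, blue), "camera_matrix" (3x3 intrinsics, pixels), "R" (3x3) and "t" (3): a world point X has camera coordinates R X + t. Camera axes: x right, y down, z forward; pixel columns grow to the right and rows downward; lengths in m; the calibration is good to about 2 mm. A picture is of the moment at which its call begins. There is no depth.
- ctrl.close_job(): hands the job in; it is judged then, once.
Trained networks look in a picture, given as the dict that the camera call returned (one of the last four; its "shot" number tells which), for a name from the list of things; names that differ only in an ending like _2 or _b are one class to them, and where a whole thing is asked for, a point or a joint stands for the part that bears it (a point fixed in the world has none). Each returns a list of dicts, best first, with "p" (0 to 1); they miss things now and then, are a little off and sometimes report something else, mostly with a low value. They report only what shows in the picture. A call takes as long as a camera call. They do not tell look-alikes from the thing itself.
- ctrl.search_frame(picture, name): "centre" ([column, row] in pixels, amid what is visible of it).
- ctrl.silhouettes(picture, name): "mask" (480x640 bool, what is visible of it) and "centre" ([column, row] in pixels, amid what is visible of it).
- ctrl.spot_point(picture, name): "centre" ([column, row] in pixels: a listed point, or the origin of a listed thing).
The state is a dict: "clock": time; "joint_pos": joint angles; "qvel": joint speeds; "tau": joint torques, N m; "tool_pos": TCP position; "orientation": TCP orientation; "force": force on the tool from outside, world axes, zero at the start; "moment": the same for the moment, N m; "opening": finger opening in m; "gripper_force": force on a finger pad.
Only numpy, scipy, OpenCV 4.12 (cv2) and the standard library are available. Lean on these libraries where they do the work, as an engineer would, in place of code of your own. Each camera call takes 0.05 s, during which the arm holds its last target. There are 200 camera calls.

### The job

Painting is over at the toy stall: with a fingertip, tap the flip lids of the three white paint jars shut, first the tall round jar, then the square jar, and last the squat wide one. Press each lid lightly and only until it is down flat on its jar; leave the jars standing where they are, without gripping or lifting them, and do not disturb the clay horse, the clay goose or the cup.

Things in the scene. Friction and masses are not known exactly. Their poses are not given: they have to be found in the camera images.
- tall_jar: Loose white plastic paint jar, the tall round one: 68 mm across, 100 mm high without lid, about 400 g, with a hinged thick black flip lid standing ajar. Origin: centre of its underside; z up; +x points from its middle to the hinge at its back. With the lid shut, its flat top is centred over the origin, 115 mm above the table. Pressed off to the side it slides or tips.
- tall_lid (a joint): Hinge angle (rad) of the tall jar's black lid: 0 = shut, grows as it opens, starts 0.35 to 0.55. Hinge line: 37 mm from the jar's axis along its +x, 100 mm up. The lid reaches 72 mm from it, is 15 mm thick, stays where left; under 1 N straight down over the jar's axis shuts it on a hard stop. Its top is cushioned: on the shut lid it sinks on a spring, 1.5 N/mm, solid at 8 mm, and comes up again.
- square_jar: Loose white plastic paint jar, the square one: 62 mm by 62 mm, 78 mm high without lid, about 380 g, with a hinged thick black flip lid standing ajar. Origin: centre of its underside; z up; +x points from its middle to the hinge at its back. With the lid shut, its flat top is centred over the origin, 93 mm above the table. Pressed off to the side it slides or tips.
- square_lid (a joint): Hinge angle (rad) of the square jar's black lid: 0 = shut, grows as it opens, starts 0.35 to 0.55. Hinge line: 34 mm from the jar's axis along its +x, 78 mm up. The lid reaches 66 mm from it, is 15 mm thick, stays where left; under 1 N straight down over the jar's axis shuts it on a hard stop. Its top is cushioned: on the shut lid it sinks on a spring, 1.5 N/mm, solid at 8 mm, and comes up again.
- squat_jar: Loose white plastic paint jar, the squat wide round one: 82 mm across, 55 mm high without lid, about 360 g, with a hinged thick black flip lid standing ajar. Origin: centre of its underside; z up; +x points from its middle to the hinge at its back. With the lid shut, its flat top is centred over the origin, 70 mm above the table. Pressed off to the side it slides or tips.
- squat_lid (a joint): Hinge angle (rad) of the squat jar's black lid: 0 = shut, grows as it opens, starts 0.35 to 0.55. Hinge line: 44 mm from the jar's axis along its +x, 55 mm up. The lid reaches 86 mm from it, is 15 mm thick, stays where left; under 1 N straight down over the jar's axis shuts it on a hard stop. Its top is cushioned: on the shut lid it sinks on a spring, 1.5 N/mm, solid at 8 mm, and comes up again.
- horse: Bystander: loose unpainted white clay horse, about 95 mm long and 95 mm high. Origin: under its middle; z up.
- goose: Bystander: loose unpainted white clay goose, 52 mm across, 81 mm high. Origin: centre of its underside; z up.
- cup: Bystander: loose grey plastic rinsing cup, 68 mm across, 85 mm high. Origin: centre of its underside; z up.
Mind the look-alikes: they are no part of the job. Leave any purple look-alike of the tall_jar alone. Leave any purple look-alike of the square_jar alone.

How it is judged:
By the outcome, as a careful person would: the job done as asked, in the order asked, and still so for the second after the job is handed in, with the robot touching nothing.
It also fails if it takes over 48 s, if anything falls off the work surface, if the arm or the gripper's body presses on something with over 40 N, if the wrist force passes 120 N, or if a joint passes its speed limit or range.

## Working session

There is one attempt and no reset: what is moved stays moved. The work goes in short steps, Python scripts to look and compute and a tool call to move; the robot and the scene stay as the last step left them, time stands still between calls to the robot, and variables do not carry over. Pictures are saved under pics/ and viewed, at most 10 in all, crops included, and the job is handed in when it is done.

Besides the shell and the picture viewer there is one more tool, called after "Call:" as name(argument=value, ...), one argument or row to a line, values as JSON. carry_out: Moves the arm, as the interface text tells. Its arguments: {"type":"object","properties":{"deltas":{"type":"array"}},"required":["deltas"]}

```bash
mkdir -p pics; cat > h.py <<'E'
import numpy as np,cv2
from plant import ctrl
def ray(p,uv):
    K=np.array(p["camera_matrix"]);R=np.array(p["R"]);t=np.array(p["t"])
    d=R.T@np.linalg.inv(K)@np.array([uv[0],uv[1],1.]);return -R.T@t,d/np.linalg.norm(d)
def onz(p,uv,z):
    c,d=ray(p,uv);return c+d*(z-c[2])/d[2]
def proj(p,X):
    c=np.array(p["R"])@X+np.array(p["t"]);q=np.array(p["camera_matrix"])@c;return q[:2]/q[2]
def save(p,n): cv2.imwrite(f"pics/{n}.png",p["color"][:,:,::-1])
E
python3 - <<'E'
from h import *
np.set_printoptions(precision=3,suppress=True)
for v in("top","side"):
    p=ctrl.snapshot(v);save(p,v+"0")
    print(v,"cam",ray(p,(320,240))[0])
    for n in("tall_jar","square_jar","squat_jar","horse","goose","cup"):
        for r in ctrl.spot_point(p,n)[:3]: print(n,round(r["p"],2),np.round(r["centre"]),onz(p,r["centre"],0)[:2])
o=ctrl.get_obs();print(o)
E
```

```text
top cam [0.37  0.001 1.001]
tall_jar 0.73 [227. 244.] [0.563 0.177]
square_jar 0.79 [477. 236.] [ 0.572 -0.321]
square_jar 0.77 [415. 258.] [ 0.531 -0.196]
squat_jar 0.61 [329. 252.] [ 0.545 -0.026]
squat_jar 0.43 [227. 246.] [0.56  0.176]
horse 0.57 [366. 181.] [ 0.691 -0.105]
goose 0.79 [268. 174.] [0.706 0.095]
goose 0.66 [226. 245.] [0.561 0.178]
cup 0.89 [270. 345.] [0.365 0.09 ]
side cam [0.23  0.718 0.611]
tall_jar 0.93 [254. 373.] [0.561 0.294]
tall_jar 0.78 [286. 330.] [0.562 0.185]
square_jar 0.89 [377. 203.] [ 0.569 -0.331]
square_jar 0.76 [372. 230.] [ 0.534 -0.196]
square_jar 0.62 [338. 268.] [ 0.55  -0.025]
squat_jar 0.89 [339. 269.] [ 0.545 -0.021]
horse 0.67 [293. 238.] [ 0.693 -0.087]
horse 0.29 [289. 328.] [0.56  0.179]
goose 0.63 [245. 285.] [0.701 0.107]
cup 0.9 [401. 323.] [0.374 0.084]
{'clock': 0.7, 'joint_pos': array([-57.805,  20.542,   0.682,  -0.001, -70.137, -16.504]), 'qvel': array([ 0.032,  0.045,  0.012, -0.064, -0.005,  0.022]), 'tau': array([  0.   , -58.216,  29.325,   7.001,   0.013,  -0.   ]), 'tool_pos': array([ 0.182, -0.65 ,  0.227]), 'orientation': array([-179.998,    0.001, -164.31 ]), 'force': array([-0.899,  0.229, -0.299]), 'moment': array([ 0.005, -0.041, -0.033]), 'gripper_force': 0.0, 'opening': 0.08809142174433038}
```

View pics/top0.png

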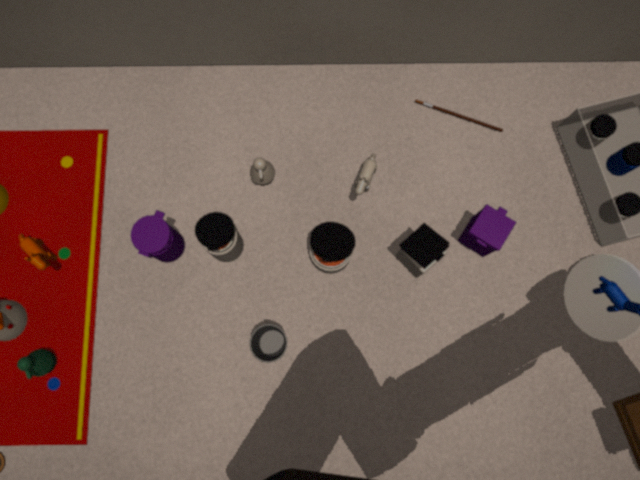

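View pics/side0.png

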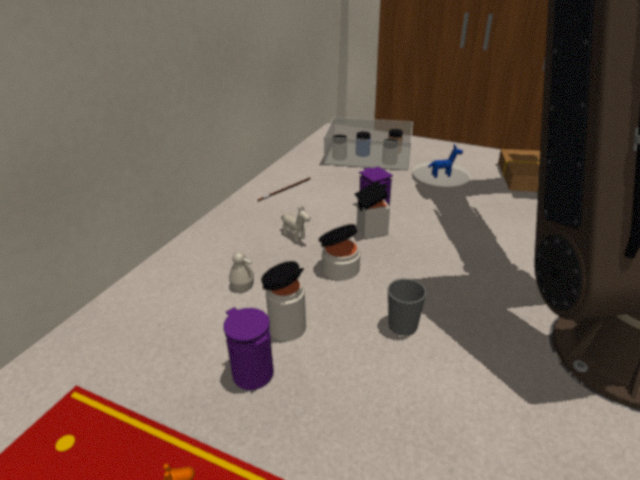

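The top view shows the white jars with black lids at about (216,235) tall, (331,248) squat and (425,245) square. The purple ones are at (153,237) and (488,230). Hinges point away from the robot. I'll move towards the tall jar, fingers shut, squaring the tool on the way.

Call:
carry_out(
  deltas=[
    [[-0.739,0.871,0,0.0436,-1],[-0.739,0.871,0,0.0436,-1],[-0.739,0.871,0,0.0436,-1],[-0.739,0.871,0,0.0436,-1],[-0.739,0.871,0,0.0436,-1]],
  ],
)

```text
clock: 1.2
tool_pos: [0.2784, -0.4395, 0.227]
orientation: [-180.0, 0.1, -179.9]
force: [0.7, -1.3, 0.7]
opening: 0.0534
gripper_force: 0.0
```

Call:
carry_out(
  deltas=[
    [[-0.5,1,0,0,-1],[-0.5,1,0,0,-1],[-0.5,1,0,0,-1],[-0.5,1,0,0,-1],[-0.5,1,0,0,-1]],
  ],
)

```text
clock: 1.7
tool_pos: [0.3788, -0.2395, 0.2271]
orientation: [180.0, 0.1, -179.9]
force: [0.4, 0.1, -0.1]
opening: 0.013
gripper_force: 0.0
```

Call:
carry_out(
  deltas=[
    [[-0.5,1,0,0,-1],[-0.5,1,0,0,-1],[-0.5,1,0,0,-1],[-0.5,1,0,0,-1],[-0.5,1,0,0,-1]],
  ],
)

```text
clock: 2.2
tool_pos: [0.4792, -0.039, 0.2269]
orientation: [180.0, 0.1, -179.9]
force: [0.0, -1.6, -0.2]
opening: 0.0003
gripper_force: 0.0
```

```bash
python3 - <<'E'
from h import *
np.set_printoptions(precision=4,suppress=True)
p=ctrl.snapshot("wrist");save(p,"w1");print(ctrl.get_obs()["tool_pos"],"cam",ray(p,(320,240)))
for n in("tall_jar","squat_jar","square_jar"):
    for r in ctrl.spot_point(p,n)[:3]: print(n,round(r["p"],2),np.round(r["centre"]),onz(p,r["centre"],0)[:2])
E
```

```text
[ 0.4803 -0.0379  0.2267] cam (array([ 0.3984, -0.0387,  0.3854]), array([ 0.2958,  0.0151, -0.9551]))
tall_jar 0.7 [540. 285.] [0.5624 0.1802]
squat_jar 0.84 [330. 267.] [ 0.5448 -0.0229]
square_jar 0.89 [148. 256.] [ 0.5345 -0.1951]
square_jar 0.79 [ 21. 294.] [ 0.5734 -0.3225]
```

View pics/w1.png

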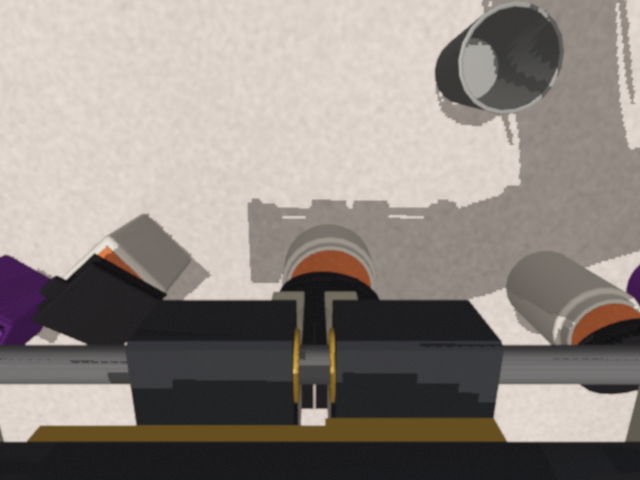

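The wrist view shows the squat jar at (330,267), the tall one at (575,310) and the square one at (120,285), turned about 35°. Estimates from three cameras agree to 2 mm. Now over the tall jar.

Call:
carry_out(
  deltas=[
    [[-0.41,1,0,0,-1],[-0.41,1,0,0,-1],[-0.41,1,0,0,-1],[-0.41,1,0,0,-1],[-0.41,1,0,0,-1]],
  ],
)

```text
clock: 2.9
tool_pos: [0.5611, 0.1602, 0.2262]
orientation: [180.0, 0.0, -180.0]
force: [-0.6, 0.4, -0.5]
opening: 0.0006
gripper_force: 0.0
```

Call:
carry_out(
  deltas=[
    [[0,0.1,0.1,0,-1],[0,0.1,0.2,0,-1],[0,0.1,0.3,0,-1],[0,0.1,0.37,0,-1],[0,0.1,0.37,0,-1]],
  ],
)

```text
clock: 3.4
tool_pos: [0.5585, 0.1758, 0.1507]
orientation: [-179.9, -0.2, 179.9]
force: [-1.0, -1.3, -0.1]
opening: 0.0003
gripper_force: 0.0
```

```bash
python3 - <<'E'
from h import *
for i in range(4):
    p=ctrl.snapshot("side");o=ctrl.get_obs();print(o["tool_pos"],o["force"])
c=p["color"][200:400,180:420];cv2.imwrite("pics/s1.png",cv2.resize(c,None,fx=2.5,fy=2.5)[:,:,::-1])
E
```

```text
[0.55934274 0.17630823 0.15210456] [-0.07278708  0.85841874  0.17293323]
[0.55999415 0.17679238 0.15306963] [-0.11404491  0.04273481  0.27995452]
[0.56030606 0.17716765 0.1535924 ] [ 0.59597084 -0.69451769  0.65437381]
[0.56040946 0.17744699 0.15379944] [ 0.23267386 -0.70568212  0.00178983]
```

View pics/s1.png

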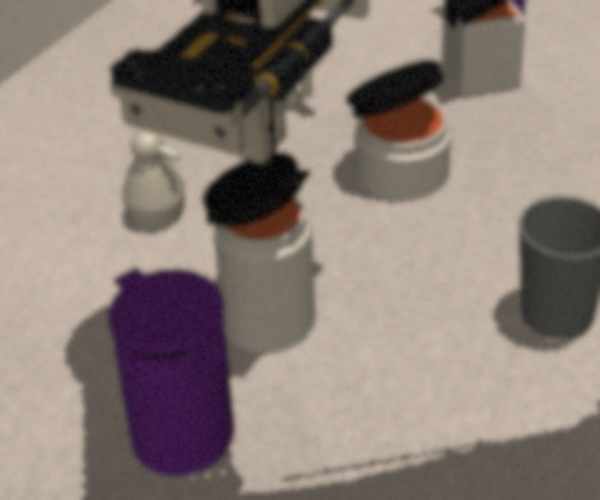

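Call:
carry_out(
  deltas=[
    [[-0.008,0.018,0.03,0,-1],[-0.008,0.018,0.06,0,-1],[-0.008,0.018,0.09,0,-1],[-0.008,0.018,0.12,0,-1],[-0.008,0.018,0.145,0,-1]],
  ],
)

```text
clock: 4.1
tool_pos: [0.5611, 0.1813, 0.1228]
orientation: [-180.0, -0.0, 180.0]
force: [-0.6, 0.2, 0.4]
opening: 0.0004
gripper_force: 0.1
```

Call:
carry_out(
  deltas=[
    [[0,0,0.01,0,-1],[0,0,0.02,0,-1],[0,0,0.025,0,-1],[0,0,0.025,0,-1],[0,0,0.025,0,-1]],
  ],
)

```text
clock: 4.6
tool_pos: [0.5615, 0.1814, 0.1187]
orientation: [180.0, 0.0, 180.0]
force: [-0.3, -0.2, 0.5]
opening: 0.0006
gripper_force: 0.0
```

Call:
carry_out(
  deltas=[
    [[0,0,0.007,0,-1],[0,0,0.014,0,-1],[0,0,0.02,0,-1],[0,0,0.02,0,-1],[0,0,0.02,0,-1]],
  ],
)

```text
clock: 5.1
tool_pos: [0.5614, 0.1814, 0.1146]
orientation: [180.0, 0.0, 180.0]
force: [-1.1, 0.6, 2.1]
opening: 0.0005
gripper_force: 0.8
```

```bash
python3 - <<'E'
from h import *
for i in range(5):
    p=ctrl.snapshot("side");o=ctrl.get_obs();print(o["tool_pos"],o["force"])
E
```

```text
[0.56138046 0.18142261 0.1146639 ] [-0.90168639  0.39058493  1.85494889]
[0.56137539 0.18138119 0.11465219] [-1.4783094   0.18123126  1.23196427]
[0.56135159 0.18139723 0.11463095] [-0.07441092  0.07965223  1.25455343]
[0.56137453 0.18140424 0.11463319] [-1.10511364  1.1255466   1.90069982]
[0.56137637 0.18140271 0.11463096] [-0.3597284  -0.16928517  1.99553894]
```

Call:
carry_out(
  deltas=[
    [[0,0,0.007,0,-1],[0,0,0.007,0,-1],[0,0,0.007,0,-1]],
  ],
)

```text
clock: 5.65
tool_pos: [0.5614, 0.1814, 0.1133]
orientation: [-180.0, 0.0, 180.0]
force: [-1.1, 0.3, 3.3]
opening: 0.0004
gripper_force: 1.7
```

Call:
carry_out(
  deltas=[
    [[0,0,-0.05,0,-1],[0,0,-0.15,0,-1],[0,0,-0.3,0,-1],[0,0,-0.3,0,-1],[0,0,-0.3,0,-1]],
  ],
)

```text
clock: 6.15
tool_pos: [0.5617, 0.1816, 0.1742]
orientation: [179.9, 0.1, 180.0]
force: [-0.0, 0.0, 0.1]
opening: 0.0004
gripper_force: 0.0
```

```bash
python3 - <<'E'
from h import *
p=ctrl.snapshot("side");o=ctrl.get_obs();print(o["tool_pos"],o["force"])
c=p["color"][200:400,180:420];cv2.imwrite("pics/s2.png",cv2.resize(c,None,fx=2.5,fy=2.5)[:,:,::-1])
E
```

```text
[0.56112945 0.18134792 0.17321663] [-0.20912378  0.60171768 -0.59301384]
```

View pics/s2.png

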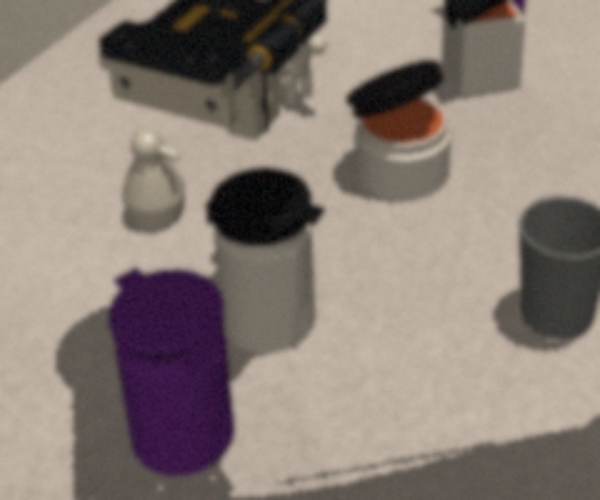

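The crop shows the tall jar's lid flat at (260,205), with the jar in place. Next, the square jar.

Call:
carry_out(
  deltas=[
    [[0.07,-1,0,0,-1],[0.07,-1,0,0,-1],[0.07,-1,0,0,-1],[0.07,-1,0,0,-1],[0.07,-1,0,0,-1]],
  ],
)

```text
clock: 6.7
tool_pos: [0.5455, -0.0233, 0.1721]
orientation: [-179.9, -0.2, 179.7]
force: [0.3, 0.4, -0.9]
opening: 0.0003
gripper_force: 0.0
```

Call:
carry_out(
  deltas=[
    [[0.068,-0.885,0,0.097,-1],[0.068,-0.885,0,0.097,-1],[0.068,-0.885,0,0.097,-1],[0.068,-0.885,0,0.097,-1],[0.068,-0.885,0,0.097,-1]],
  ],
)

```text
clock: 7.2
tool_pos: [0.5326, -0.1983, 0.1719]
orientation: [-179.9, -0.1, 144.6]
force: [-0.6, 0.4, 0.1]
opening: 0.0001
gripper_force: 0.0
```

```bash
python3 - <<'E'
from h import *
for i in range(4): p=ctrl.snapshot("wrist")
o=ctrl.get_obs();print(o["tool_pos"],o["orientation"],o["joint_pos"])
for r in ctrl.spot_point(p,"square_jar")[:2]: print(r["p"],r["centre"],onz(p,r["centre"],0)[:2])
save(p,"w2")
E
```

```text
[ 0.53358454 -0.19488442  0.17261811] [-1.79975675e+02 -5.28913996e-02  1.45187467e+02] [-3.37844781e-01  1.29784515e+01 -1.73846786e+01 -1.14505949e-02
 -5.96942418e+01 -1.24468893e+02]
0.64 [312.7, 212.6] [ 0.53142008 -0.19560077]
```

View pics/w2.png

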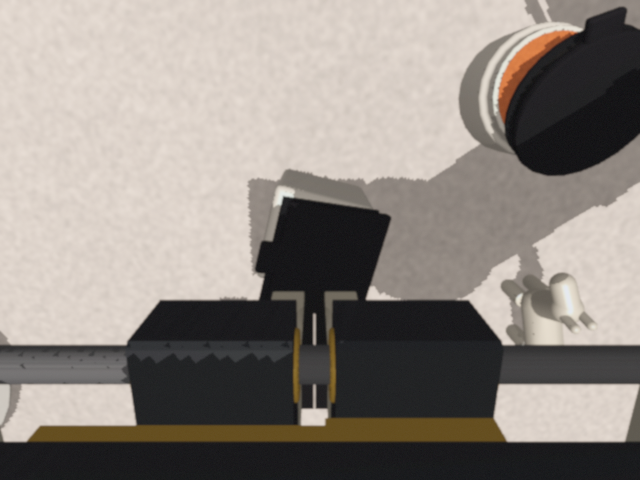

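The tab on the square lid at (258,258) marks its front, so its hinge points to about yaw 45°. I'll turn the tool to −135° and go lower.

Call:
carry_out(
  deltas=[
    [[0,0,0,-0.111,-1],[0,0,0,-0.111,-1],[0,0,0,-0.111,-1],[0,0,0,-0.111,-1],[0,0,0,-0.111,-1]],
  ],
)

```text
clock: 7.95
tool_pos: [0.534, -0.1943, 0.1732]
orientation: [180.0, 0.0, -174.5]
force: [0.8, -0.4, 0.2]
opening: 0.0004
gripper_force: 0.0
```

Call:
carry_out(
  deltas=[
    [[0,0,0.1,-0.111,-1],[0,0,0.165,-0.111,-1],[0,0,0.165,-0.111,-1],[0,0,0.165,-0.111,-1],[0,0,0.165,-0.111,-1]],
  ],
)

```text
clock: 8.45
tool_pos: [0.534, -0.1943, 0.14]
orientation: [180.0, -0.0, -134.5]
force: [-1.0, 0.2, 0.2]
opening: 0.0002
gripper_force: 0.0
```

Call:
carry_out(
  deltas=[
    [[0,0,0.04,0,-1],[0,0,0.08,0,-1],[0,0,0.12,0,-1],[0,0,0.16,0,-1],[0,0,0.195,0,-1]],
  ],
)

```text
clock: 8.95
tool_pos: [0.5335, -0.1955, 0.1001]
orientation: [180.0, -0.0, -135.0]
force: [-1.0, -0.4, 0.7]
opening: 0.0005
gripper_force: 0.2
```

Call:
carry_out(
  deltas=[
    [[0,0,0.01,0,-1],[0,0,0.01,0,-1],[0,0,0.01,0,-1],[0,0,0.01,0,-1]],
  ],
)

```text
clock: 9.35
tool_pos: [0.534, -0.1957, 0.0996]
orientation: [-180.0, 0.0, -135.0]
force: [-0.4, 1.2, -0.1]
opening: 0.0004
gripper_force: 0.0
```

Call:
carry_out(
  deltas=[
    [[0,0,0.008,0,-1],[0,0,0.016,0,-1],[0,0,0.026,0,-1],[0,0,0.026,0,-1],[0,0,0.026,0,-1]],
  ],
)

```text
clock: 9.85
tool_pos: [0.5337, -0.1956, 0.0938]
orientation: [180.0, -0.0, -135.0]
force: [-0.1, 0.7, 0.2]
opening: 0.0006
gripper_force: 0.0
```

Call:
carry_out(
  deltas=[
    [[0,0,0.004,0,-1],[0,0,0.008,0,-1],[0,0,0.008,0,-1],[0,0,0.008,0,-1]],
  ],
)

```text
clock: 10.25
tool_pos: [0.5338, -0.1957, 0.0925]
orientation: [-180.0, 0.0, -135.0]
force: [-0.3, 0.1, 1.1]
opening: 0.0006
gripper_force: 0.9
```

Call:
carry_out(
  deltas=[
    [[0,0,0.006,0,-1],[0,0,0.006,0,-1],[0,0,0.006,0,-1]],
  ],
)

```text
clock: 10.55
tool_pos: [0.5338, -0.1956, 0.0913]
orientation: [-180.0, 0.0, -135.0]
force: [-0.9, 0.4, 3.6]
opening: 0.0006
gripper_force: 1.7
```

Call:
carry_out(
  deltas=[
    [[0,0,-0.05,0,-1],[0,0,-0.15,0,-1],[0,0,-0.4,0,-1],[0,0,-0.4,0,-1],[0,0,-0.4,0,-1]],
  ],
)

```text
clock: 11.05
tool_pos: [0.5345, -0.1956, 0.1731]
orientation: [-179.9, 0.1, -135.0]
force: [-0.2, -0.2, -1.3]
opening: 0.0002
gripper_force: 0.0
```

```bash
python3 - <<'E'
from h import *
p=ctrl.snapshot("side");o=ctrl.get_obs();print(o["tool_pos"],o["orientation"],o["force"])
c=p["color"][140:300,260:460];cv2.imwrite("pics/s3.png",cv2.resize(c,None,fx=3.5,fy=3.5)[:,:,::-1])
w=ctrl.snapshot("wrist")
for r in ctrl.spot_point(w,"squat_jar")[:2]: print(r["p"],r["centre"],onz(w,r["centre"],0)[:2])
for r in ctrl.spot_point(p,"squat_jar")[:2]: print(r["p"],r["centre"],onz(p,r["centre"],0)[:2])
E
```

```text
[ 0.53364592 -0.19546472  0.17169576] [-1.79974608e+02  5.72652908e-02 -1.35022283e+02] [-0.29300111  0.53330079 -0.03654394]
0.57 [339.6, 267.0] [ 0.54738696 -0.02864987]
```

View pics/s3.png

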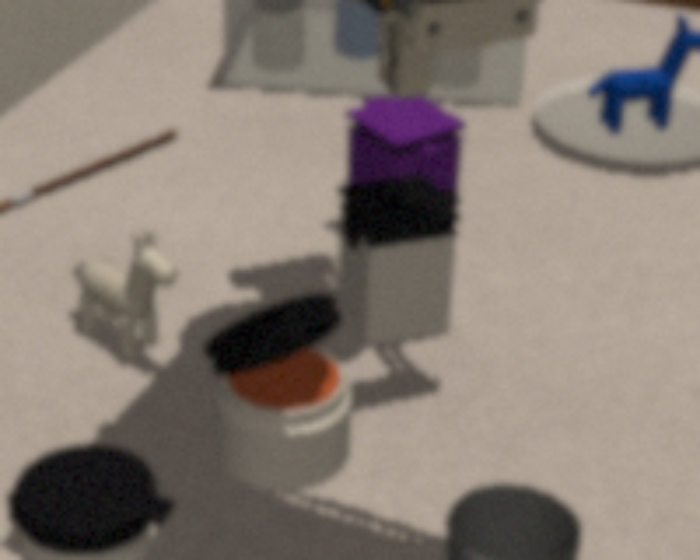

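The crop shows the square lid lying flat at (400,210). On to the squat jar.

Call:
carry_out(
  deltas=[
    [[-0.647,0.566,0,0.117,-1],[-0.647,0.566,0,0.117,-1],[-0.647,0.566,0,0.117,-1],[-0.647,0.566,0,0.117,-1],[-0.647,0.566,0,0.117,-1]],
  ],
)

```text
clock: 11.75
tool_pos: [0.5452, -0.0206, 0.1703]
orientation: [180.0, -0.1, -175.6]
force: [0.4, -0.4, -0.2]
opening: 0.0004
gripper_force: 0.0
```

Call:
carry_out(
  deltas=[
    [[0,0,0.08,0,-1],[0,0,0.16,0,-1],[0,0,0.24,0,-1],[0,0,0.285,0,-1],[0,0,0.285,0,-1]],
  ],
)

```text
clock: 12.25
tool_pos: [0.544, -0.0244, 0.1124]
orientation: [-180.0, -0.2, -175.4]
force: [-0.0, 0.2, -0.0]
opening: 0.0006
gripper_force: 0.0
```

```bash
python3 - <<'E'
from h import *
for i in range(5): p=ctrl.snapshot("wrist")
o=ctrl.get_obs();print(o["tool_pos"],o["orientation"],o["force"])
for v in("wrist","top"):
    p=ctrl.snapshot(v)
    for r in ctrl.spot_point(p,"squat_jar")[:2]: print(v,r["p"],r["centre"],onz(p,r["centre"],0)[:2])
E
```

```text
[ 0.54570455 -0.02400795  0.11491342] [ 1.79992013e+02  7.05173319e-02 -1.75417774e+02] [0.30464215 0.06769707 0.25336196]
wrist 0.96 [309.3, 229.0] [ 0.54224333 -0.02658722]
top 0.7 [330.9, 250.0] [ 0.54837137 -0.02987668]
```

Call:
carry_out(
  deltas=[
    [[0,0,0.04,0,-1],[0,0,0.08,0,-1],[0,0,0.12,0,-1],[0,0,0.16,0,-1],[0,0,0.19,0,-1]],
  ],
)

```text
clock: 13.2
tool_pos: [0.5448, -0.0242, 0.075]
orientation: [-180.0, -0.1, -175.4]
force: [0.9, -0.2, -0.1]
opening: 0.0004
gripper_force: 0.1
```

Call:
carry_out(
  deltas=[
    [[0,0,0.008,0,-1],[0,0,0.016,0,-1],[0,0,0.026,0,-1],[0,0,0.026,0,-1],[0,0,0.026,0,-1]],
  ],
)

```text
clock: 13.7
tool_pos: [0.5454, -0.024, 0.0711]
orientation: [180.0, 0.0, -175.4]
force: [-0.8, -0.3, 0.3]
opening: 0.0003
gripper_force: 0.0
```

Call:
carry_out(
  deltas=[
    [[0,0,0.004,0,-1],[0,0,0.008,0,-1],[0,0,0.008,0,-1],[0,0,0.008,0,-1]],
  ],
)

```text
clock: 14.1
tool_pos: [0.5454, -0.024, 0.0696]
orientation: [180.0, 0.0, -175.4]
force: [0.6, 0.5, 2.6]
opening: 0.0001
gripper_force: 0.8
```

Call:
carry_out(
  deltas=[
    [[0,0,0.004,0,-1],[0,0,0.006,0,-1],[0,0,0.006,0,-1],[0,0,0.006,0,-1]],
  ],
)

```text
clock: 14.5
tool_pos: [0.5454, -0.024, 0.0683]
orientation: [180.0, 0.0, -175.4]
force: [0.4, 0.8, 3.0]
opening: 0.0008
gripper_force: 1.7
```

Same response as on the others, so it is down. I'll lift clear and check.

Call:
carry_out(
  deltas=[
    [[0,0,-0.05,0,-1],[0,0,-0.15,0,-1],[0,0,-0.4,0,-1],[0,0,-0.65,0,-1],[0,0,-0.65,0,-1]],
  ],
)

```text
clock: 15.0
tool_pos: [0.5488, -0.0238, 0.206]
orientation: [180.0, 0.7, -175.4]
force: [-0.1, 0.5, -1.1]
opening: 0.0004
gripper_force: 0.0
```

Call:
carry_out(
  deltas=[
    [[0,0,-0.2,0,-1],[0,0,-0.2,0,-1],[0,0,-0.2,0,-1],[0,0,-0.2,0,-1],[0,0,-0.2,0,-1]],
  ],
)

```text
clock: 15.5
tool_pos: [0.5446, -0.0242, 0.2373]
orientation: [-180.0, -0.1, -175.4]
force: [0.7, -0.4, 0.1]
opening: 0.0005
gripper_force: 0.0
```

```bash
python3 - <<'E'
from h import *
p=ctrl.snapshot("side");c=p["color"][160:360,220:440];cv2.imwrite("pics/s4.png",cv2.resize(c,None,fx=3,fy=3)[:,:,::-1])
o=ctrl.get_obs();print(o["tool_pos"],o["force"])
for n in("tall_jar","square_jar","squat_jar","horse","goose","cup"):
    for r in ctrl.spot_point(p,n)[:2]: print(n,round(r["p"],2),np.round(onz(p,r["centre"],0)[:2],3))
E
```

```text
[ 0.54470612 -0.02417203  0.23730624] [0.18857691 0.71566687 1.56501159]
tall_jar 0.56 [0.561 0.29 ]
tall_jar 0.55 [0.561 0.182]
square_jar 0.75 [ 0.569 -0.323]
square_jar 0.7 [ 0.535 -0.19 ]
squat_jar 0.82 [ 0.551 -0.028]
squat_jar 0.3 [ 0.696 -0.094]
horse 0.94 [ 0.69  -0.086]
goose 0.75 [0.711 0.106]
cup 0.81 [0.367 0.09 ]
```

View pics/s4.png

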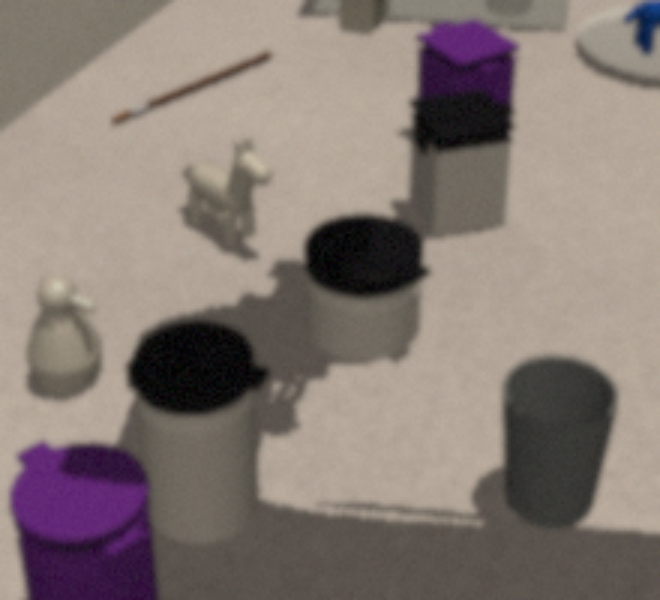

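The crop shows all three lids flat, at (195,365), (363,255) and (462,120). Nothing else has moved, and the arm is clear.

```bash
python3 -c "
from plant import ctrl
print(ctrl.close_job())"
```

```text
the job is handed in; nothing more can be done
None
```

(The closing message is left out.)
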